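# Sort the sauce bottles into their crates

## Robot

A 7-joint arm with a two-finger parallel gripper is mounted at the origin on the work surface. World frame = base frame: x ahead of the robot, y to its left, z up, the work surface at z = 0. Lengths are in m, angles in rad, forces in N, time in s.
With the tool pointing down it reaches from about 0.425 to 0.875 m from the base axis. Payload 4.7 kg.
Tool frame: the origin (TCP) lies midway between the tips of the shut fingers; the grasp point (between the pads) lies 19 mm behind it; z points along the fingers, y is the line along which they close (so a half turn about z gives the same grasp; the last joint's range is limited). The gripper opens to 87 mm and grips with 3 to 60 N. Pads are 19 mm wide; open, the fingers measure 117 mm over their backs; the gripper's body (75 mm by 190 mm) begins 51 mm behind the grasp point.
Start: joints at [1.131, 0.321, -0.07, 1.45, 0.023, 1.371, -0.057], TCP at [0.285, -0.584, 0.223] pointing down, gripper open.
Joint ranges: [-2.86, 2.86], [-0.3, 2.09], [-1.38, 1.24], [0.06, 2.45], [-1.56, 4.7], [0.09, 2.05], [-2.69, 2.69]. Speed limits (rad/s): [2.57, 2.57, 3.14, 3.14, 3.14, 3.14, 3.14].

## Interface

Orientations are given as a rotation vector (axis times angle).
In Python, from bench import ctrl gives the robot as it stands. The module is installed in compiled form; this text tells all that it offers.
- The arm moves only by the shell command python3 -m handwheel 'ROWS' [FORCE]. ROWS is JSON, a list of rows, each a list of 7 numbers: the finger opening in m, from 0 to 0.087, then the shift along the tool's x, y, z in m, then the turn, a rotation vector about the tool's x, y, z in degrees. A call has 1 to 12 rows; each row shifts and turns the commanded pose from where the row before left it, along the tool's axes as they then stand; what a row does not reach is not made up. A row lasts 1/8 s, in which the tool goes at most 62.5 mm and 10.7 degrees, less where a joint would pass 70% of its speed; a pose out of reach is approached as far as the arm can. A call is refused whole if a number of a shift passes 0.0625 or a number of a turn 10.7, either way. A call with a gripper value outside its range is refused whole. The fingers move at their own pace and stop on an object; FORCE is the grip in N (left out, the last holds). Time passes only in rows, so rows that do not move let the fingers close. It gives the time, the measured TCP pose, the force, the opening and the grip force at its end, in the units of the state.
- ctrl.get_state(): the state, without advancing time (a new reading comes with each control period).
- ctrl.get_image(name): name is "scene" or "top" or "wrist"; returns (picture, depth): 420x560x3 uint8, blue, green, red; 420x560 float32, m along the optical axis (not along the pixel's ray), 0 where there is no reading.
- ctrl.camera_info(name): a dict with "intrinsics" (3x3 intrinsics, pixels), "D" ([k1, k2, p1, p2, k3] as OpenCV has them; the pictures are not rectified), "R" (3x3) and "t" (3): a world point X has camera coordinates R X + t. Camera axes: x right, y down, z forward; pixel columns grow to the right and rows downward; lengths in m; the calibration is good to about 2 mm. A picture is of the moment at which its call begins: read the wrist's pose just before it. camera_info takes no time and is no camera call; for the wrist camera it gives the pose at the moment of the call.
- ctrl.close_job(): hands the job in; it is judged then, once.
The state is a dict: "time": time; "joint_positions": joint angles; "qd": joint speeds; "joint_torque": joint torques, N m; "position": TCP position; "tool_rot": TCP orientation; "ft_force": force on the tool from outside, world axes, zero at the start; "torque": the same for the moment, N m; "grip_width": opening from 0.0 (shut) to 1.0 (fully open); "grip_force": force on a finger pad.
Only numpy, scipy, OpenCV 4.12 (cv2) and the standard library are available. Lean on these libraries where they do the work, as an engineer would, in place of code of your own. Each camera call takes 0.05 s, during which the arm holds its last target. There are 200 camera calls.

## Task

Sort the five loose bottles on the bench into the three blue crates, one bottle to a cell: brown and green ones go into the crate that already holds a bottle of their kind, and the two red ones start the empty crate. Stand each upright on the crate's floor, setting it down gently rather than dropping it, knock no bottle over, and leave the two bottles already in the crates in their cells.

Things in the scene. Friction and masses are not known exactly. Their poses are not given: they have to be found in the camera images.
- bottle_red_a: One of the two alike: loose red sauce bottle with a red cap and white label, standing on the bench to be sorted. 150 mm tall, round body 47 mm across, sloping shoulder, and a round screw cap 28 mm across forming the top 32 mm (the place to grip, from above). About 0.25 kg. Origin: centre of its underside; z up along the bottle.
- bottle_red_b: One of the two alike: loose red sauce bottle with a red cap and white label, standing on the bench to be sorted. 150 mm tall, round body 47 mm across, sloping shoulder, and a round screw cap 28 mm across forming the top 32 mm (the place to grip, from above). About 0.25 kg. Origin: centre of its underside; z up along the bottle.
- bottle_brown_a: One of the two alike: loose dark brown, nearly black, sauce bottle with a yellow cap and yellow label, standing on the bench to be sorted. 140 mm tall, round body 47 mm across, sloping shoulder, and a round screw cap 28 mm across forming the top 32 mm (the place to grip, from above). About 0.25 kg. Origin: centre of its underside; z up along the bottle.
- bottle_brown_b: One of the two alike: loose dark brown, nearly black, sauce bottle with a yellow cap and yellow label, standing on the bench to be sorted. 140 mm tall, round body 47 mm across, sloping shoulder, and a round screw cap 28 mm across forming the top 32 mm (the place to grip, from above). About 0.25 kg. Origin: centre of its underside; z up along the bottle.
- bottle_green_a: loose green glass bottle with a green cap and pale label, standing on the bench to be sorted. 145 mm tall, round body 47 mm across, sloping shoulder, and a round screw cap 28 mm across forming the top 32 mm (the place to grip, from above). About 0.25 kg. Origin: centre of its underside; z up along the bottle.
- stock_brown: The dark brown, nearly black, sauce bottle with a yellow cap and yellow label that already stands in the crate of its kind at the start; it stays there. 140 mm tall, round body 47 mm across, sloping shoulder, and a round screw cap 28 mm across forming the top 32 mm (the place to grip, from above). About 0.25 kg. Origin: centre of its underside; z up along the bottle.
- stock_green: The green glass bottle with a green cap and pale label that already stands in the crate of its kind at the start; it stays there. 145 mm tall, round body 47 mm across, sloping shoulder, and a round screw cap 28 mm across forming the top 32 mm (the place to grip, from above). About 0.25 kg. Origin: centre of its underside; z up along the bottle.
- crate_brown: Blue open-topped plastic bottle crate, 204 mm (its x) by 138 mm (its y), walls 75 mm high, six cells 3 by 2: cell centres at x = -66, 0, +66 mm and y = -33, +33 mm, each about 63 mm square inside, dividers 58 mm high, floor 6 mm above the bench. Fixed in place. Origin: centre of its underside, on the bench; z up. It is the one that already holds one brown bottle (cell x = +66, y = +33 mm).
- crate_green: Blue open-topped plastic bottle crate, 204 mm (its x) by 138 mm (its y), walls 75 mm high, six cells 3 by 2: cell centres at x = -66, 0, +66 mm and y = -33, +33 mm, each about 63 mm square inside, dividers 58 mm high, floor 6 mm above the bench. Fixed in place. Origin: centre of its underside, on the bench; z up. It is the one that already holds one green bottle (cell x = -66, y = -33 mm).
- crate_red: Blue open-topped plastic bottle crate, 204 mm (its x) by 138 mm (its y), walls 75 mm high, six cells 3 by 2: cell centres at x = -66, 0, +66 mm and y = -33, +33 mm, each about 63 mm square inside, dividers 58 mm high, floor 6 mm above the bench. Fixed in place. Origin: centre of its underside, on the bench; z up. It is the one that is empty at the start, for the red bottles.
Mind the look-alikes: they are no part of the job. Leave any purple look-alike of the bottle_green_a alone.

How it is judged:
By the outcome, as a careful person would: the job done as asked, in the order asked, and still so for the second after the job is handed in, with the robot touching nothing.
It also fails if it takes over 131 s, if anything falls off the work surface, if the arm or the gripper's body presses on something with over 40 N, if the wrist force passes 120 N, or if a joint passes its speed limit or range.

## Working session

There is one attempt and no reset: what is moved stays moved. The work goes in short steps, Python scripts to look and compute and a shell command to move; the robot and the scene stay as the last step left them, time stands still between calls to the robot, and variables do not carry over. Pictures are saved under pics/ and viewed, at most 14 in all, crops included, and the job is handed in when it is done.

```bash
mkdir -p pics; cat > h.py <<'E'
import numpy as np, cv2
from bench import ctrl
from scipy.spatial.transform import Rotation as R
def snap(name,fn=None):
    ci=ctrl.camera_info(name); im,d=ctrl.get_image(name)
    if fn: cv2.imwrite('pics/'+fn,im)
    np.savez('pics/'+name+'.npz',im=im,d=d,K=ci['intrinsics'],D=ci['D'],R=ci['R'],t=ci['t'])
    return im,d,ci
def load(name): return dict(np.load('pics/'+name+'.npz'))
def ray(c,px):
    K=np.array(c.get('intrinsics',c.get('K')),float)
    p=cv2.undistortPoints(np.array(px,float).reshape(-1,1,2),K,np.array(c['D'],float)).reshape(-1,2)
    Rm=np.array(c['R']);t=np.array(c['t']).ravel()
    return -Rm.T@t,(np.c_[p,np.ones(len(p))]@Rm)
def onplane(c,px,z):
    o,d=ray(c,px); s=(z-o[2])/d[:,2]; return o+s[:,None]*d
def proj(c,X):
    K=np.array(c.get('intrinsics',c.get('K')),float);Rm=np.array(c['R'],float)
    return cv2.projectPoints(np.array(X,float).reshape(-1,1,3),cv2.Rodrigues(Rm)[0],np.array(c['t'],float).ravel(),K,np.array(c['D'],float))[0].reshape(-1,2)
def st():
    s=ctrl.get_state(); print({k:np.round(s[k],4).tolist() for k in('time','joint_positions','position','tool_rot','ft_force','grip_width')})
    print(R.from_rotvec(s['tool_rot']).as_matrix().round(4).tolist()); return s
E
python3 - <<'E'
from h import *
st()
for n in('scene','top'):
    im,d,c=snap(n,n+'0.png'); Rm=np.array(c['R']);print(n,(-Rm.T@np.array(c['t']).ravel()).round(3),Rm.round(3).tolist())
E
```

```text
{'time': 0.0, 'joint_positions': [1.1311, 0.3218, -0.0701, 1.4517, 0.0226, 1.3708, -0.0569], 'position': [0.2846, -0.5837, 0.2215], 'tool_rot': [-3.0593, -0.7063, 0.0008], 'ft_force': [-1.0978, -0.4654, 0.3622], 'grip_width': 0.9994}
[[0.8988, 0.4384, -0.0009], [0.4384, -0.8988, 0.0016], [-0.0001, -0.0019, -1.0]]
scene [ 1.165 -0.303  0.846] [[0.439, 0.898, 0.016], [0.652, -0.307, -0.693], [-0.618, 0.315, -0.721]]
top [0.285 0.029 1.039] [[-0.004, -1.0, -0.017], [-0.985, 0.007, -0.173], [0.173, 0.016, -0.985]]
```

View pics/scene0.png

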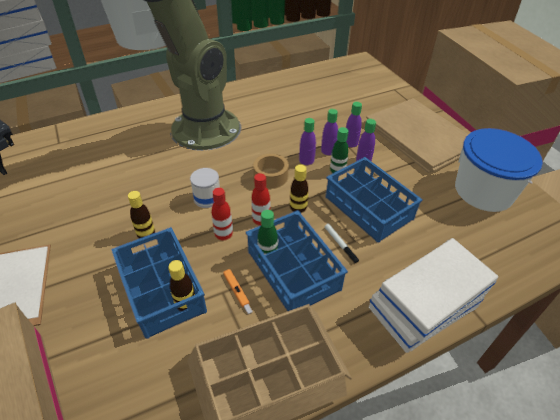

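View pics/top0.png

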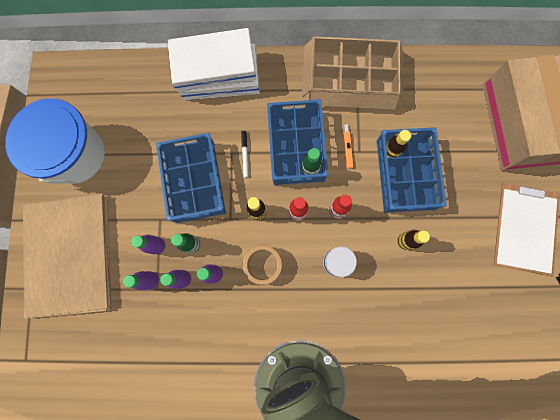

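Loose bottles in the top view: red caps (299,207) and (341,205); yellow caps (255,205) and (420,238); green cap with a dark green body (180,241). The possible mix-ups are the purple bottles with green caps at (149,243), (145,281), (175,279) and (210,273), and the stock bottles green (313,158) and brown (402,142). The crates are red (190,177), green (297,140) and brown (412,170). In the scene view the green bottle is at (341,150), next to the purple ones.

```bash
cat > m.py <<'E'
from h import *
def pts(c,d):
    h,w=d.shape; uv=np.stack(np.meshgrid(np.arange(w),np.arange(h)),-1).reshape(-1,2).astype(float)
    K=np.array(c.get('intrinsics',c.get('K')),float)
    p=cv2.undistortPoints(uv.reshape(-1,1,2),K,np.array(c['D'],float)).reshape(-1,2)
    P=np.c_[p,np.ones(len(p))]*d.reshape(-1,1); return ((P-np.array(c['t']).ravel())@np.array(c['R'])).reshape(h,w,3)
def mask(im,col):
    H=cv2.cvtColor(im,cv2.COLOR_BGR2HSV)
    f=lambda a,b:cv2.inRange(H,a,b)
    return {'red':lambda:f((0,150,90),(6,255,255))|f((174,150,90),(180,255,255)),'yellow':lambda:f((22,150,100),(34,255,255)),
      'green':lambda:f((45,100,60),(85,255,255)),'blue':lambda:f((100,120,40),(122,255,255))}[col]()
def caps(c,im,d,col,zlo=.10,zhi=.2,minn=20):
    P=pts(c,d); m=(mask(im,col)>0)&(P[...,2]>zlo)&(P[...,2]<zhi)&(d>0)
    n,l,s,_=cv2.connectedComponentsWithStats(m.astype(np.uint8)); out=[]
    for i in range(1,n):
        if s[i,4]<minn: continue
        q=l==i; z=P[...,2]; zt=np.percentile(z[q],90); q&=abs(z-zt)<.008
        v,u=np.nonzero(q); out.append(((u.min()+u.max())/2,(v.min()+v.max())/2,zt,len(u)))
    return out
E
python3 - <<'E'
from m import *
T=load('top');S=load('scene')
for col in('red','yellow','green'):
    t=caps(T,T['im'],T['d'],col); s=caps(S,S['im'],S['d'],col)
    for a in t:
        o,d=ray(T,a[:2]);d=d[0]/np.linalg.norm(d[0]);best=None
        for b in s:
            o2,e=ray(S,b[:2]);e=e[0]/np.linalg.norm(e[0])
            k=np.linalg.lstsq(np.c_[d,-e],o2-o,rcond=None)[0];X=o+k[0]*d;Y=o2+k[1]*e;g=np.linalg.norm(X-Y)
            if best is None or g+abs(X[2]-.145)*.5<best[0]: best=(g+abs(X[2]-.145)*.5,g,(X+Y)/2,b)
        print(col,np.round(a,3),'tri',best[2].round(4),'gap',round(best[1],4),np.round(best[3],3),'ray@zd',onplane(T,a[:2],a[2])[0].round(4))
for nm,c in(('top',T),('scene',S)):
    P=pts(c,c['d']);m=(mask(c['im'],'blue')>0)&(abs(P[...,2]-.073)<.008)&(c['d']>0)&(P[...,0]<.9)&(P[...,0]>.35)
    m=cv2.morphologyEx(m.astype(np.uint8),cv2.MORPH_CLOSE,np.ones((7,7)))
    n,l,s,_=cv2.connectedComponentsWithStats(m)
    for i in range(1,n):
        if s[i,4]>150:
            q=P[(l==i)&(abs(P[...,2]-.073)<.008)]
            print(nm,s[i],np.round(np.median(q[:,2]),4),np.array(cv2.minAreaRect(q[:,:2].astype(np.float32)*1000),dtype=object))
E
```

```text
red [3.450e+02 2.005e+02 1.510e-01 1.100e+02] tri [ 0.4541 -0.1072  0.1442] gap 0.0016 [2.185e+02 1.930e+02 1.510e-01 1.010e+02] ray@zd [ 0.4526 -0.1069  0.1513]
red [2.995e+02 2.025e+02 1.510e-01 1.070e+02] tri [ 0.4497 -0.0009  0.1465] gap 0.001 [2.595e+02 1.780e+02 1.510e-01 9.300e+01] ray@zd [ 0.4486 -0.0011  0.1512]
yellow [4.025e+02 1.370e+02 1.440e-01 2.700e+01] tri [ 0.6138 -0.2578  0.1304] gap 0.0022 [1.755e+02 2.700e+02 1.440e-01 5.000e+01] ray@zd [ 0.609  -0.2523  0.1444]
yellow [2.55e+02 2.04e+02 1.33e-01 1.40e+01] tri [0.4506 0.1065 0.131 ] gap 0.0054 [3.000e+02 1.705e+02 1.400e-01 4.200e+01] ray@zd [0.4491 0.1039 0.1331]
yellow [4.200e+02 2.365e+02 1.380e-01 2.000e+01] tri [ 0.3692 -0.2863  0.1272] gap 0.0039 [1.34e+02 1.98e+02 1.39e-01 4.40e+01] ray@zd [ 0.3687 -0.2806  0.138 ]
green [3.135e+02 1.535e+02 1.530e-01 1.040e+02] tri [ 0.5683 -0.0357  0.1474] gap 0.0011 [2.67e+02 2.15e+02 1.52e-01 1.10e+02] ray@zd [ 0.5664 -0.0358  0.1526]
green [1.770e+02 2.395e+02 1.470e-01 1.050e+02] tri [0.3651 0.2855 0.1398] gap 0.0006 [3.425e+02 1.315e+02 1.470e-01 6.300e+01] ray@zd [
[... 768 characters left out ...]
05314540863037]
top [382 128  64  81 878] 0.0742 [(553.3843994140625, -297.87774658203125)
 (209.12794494628906, 146.072021484375) 2.8335187435150146]
top [156 133  67  87 835] 0.0749 [(536.3313598632812, 280.9521484375)
 (209.06414794921875, 143.17774963378906) 10.807690620422363]
scene [327 157  95  70 946] 0.0741 [(537.095458984375, 281.60992431640625)
 (213.4660186767578, 149.71255493164062) 11.475573539733887]
scene [ 246  211  101   89 1079] 0.0745 [(633.312744140625, 1.5069198608398438)
 (212.8240509033203, 146.0847930908203) 3.7358312606811523]
scene [ 112  228   92   96 1085] 0.0748 [(553.9691162109375, -295.5806884765625)
 (213.43109130859375, 142.2562255859375) 2.7415058612823486]
```

```bash
python3 -m handwheel '[[0.06,0,0,-0.012,0,0,-10.66],[0.06,0,0,-0.012,0,0,-10.66],[0.06,0,0,-0.012,0,0,-10.66],[0.06,0,0,-0.012,0,0,-10.66],[0.06,0,0,-0.012,0,0,-10.66],[0.06,0,0,-0.012,0,0,-10.66],[0.06,0,0,0,0,0,0]]' 30
python3 - <<'E'
from m import *
st()
T=load('top');H=cv2.cvtColor(T['im'],cv2.COLOR_BGR2HSV)
for u,v in((420,236),(424,238),(255,204),(257,207),(404,136)):print(H[v-2:v+3:2,u-2:u+3:2].reshape(-1,3).tolist())
for k in((.453,-.107,.15),(.369,-.2806,.14)):print(proj(T,[k]))
E
```

```text
time: 0.98
position: [0.2851, -0.5845, 0.2951]
tool_rot: [2.224, 2.218, -0.0]
ft_force: [0.1, -0.0, -0.4]
grip_width: 0.691
grip_force: 0.0
{'time': 0.975, 'joint_positions': [1.237, 0.3074, -0.2102, 1.3301, 0.0633, 1.5093, 1.0298], 'position': [0.2851, -0.5845, 0.2951], 'tool_rot': [2.2236, 2.2176, -0.0004], 'ft_force': [0.1286, -0.0453, -0.3829], 'grip_width': 0.6913}
[[0.0027, 1.0, 0.0007], [1.0, -0.0027, -0.001], [-0.001, 0.0007, -1.0]]
[[27, 143, 248], [28, 133, 246], [28, 134, 245], [27, 140, 248], [28, 133, 246], [28, 134, 246], [27, 144, 245], [28, 131, 247], [28, 134, 246]]
[[28, 134, 246], [28, 134, 245], [28, 134, 245], [28, 134, 246], [28, 134, 246], [28, 135, 246], [28, 131, 249], [28, 134, 248], [29, 134, 253]]
[[28, 134, 245], [28, 132, 245], [28, 134, 250], [28, 133, 246], [28, 134, 246], [28, 132, 251], [28, 131, 247], [28, 130, 249], [26, 146, 253]]
[[28, 133, 246], [29, 129, 255], [23, 155, 160], [27, 141, 252], [23, 158, 191], [22, 150, 100], [24, 151, 160], [23, 153, 140], [5, 124, 35]]
[[28, 135, 246], [28, 134, 245], [28, 135, 245], [28, 134, 246], [28, 134, 245], [28, 135, 245], [28, 133, 250], [28, 134, 247], [28, 134, 246]]
[[344.95610768 200.41835726]]
[[420.26707853 236.29535985]]
```

```bash
sed -i 's/(22,150,100)/(22,100,100)/' m.py
python3 -m handwheel '[[0.06,0.03,0.02,0,0,0,0],[0.06,0.04,0.02,0,0,0,0],[0.06,0.04,0.02,0,0,0,0],[0.06,0.04,0.01,0,0,0,0],[0.06,0.04,0,0,0,0,0],[0.06,0.04,0,0,0,0,0],[0.06,0.04,0,0,0,0,0],[0.06,0.03,0,0,0,0,0],[0.06,0,0,0,0,0,0]]'
python3 - <<'E'
from m import *
st()
T=load('top');S=load('scene')
for c in (T,S):
  for a in caps(c,c['im'],c['d'],'yellow'):print(np.round(a,3),onplane(c,a[:2],a[2])[0].round(4))
im,d,c=snap('wrist','w1.png'); print((-np.array(c['R']).T@np.array(c['t']).ravel()).round(3))
for a in caps(c,im,d,'yellow'):print('w',np.round(a,3),onplane(c,a[:2],a[2])[0].round(4))
g=T['im'][215:300,100:240];S2=S['im'][95:185,290:400]
cv2.imwrite('pics/green.png',np.hstack([cv2.resize(g,(460,280)),cv2.resize(S2,(340,280))]))
E
```

```text
time: 2.1
position: [0.3554, -0.282, 0.2943]
tool_rot: [-2.222, -2.221, 0.001]
ft_force: [0.3, 0.3, 0.3]
grip_width: 0.69
grip_force: 0.0
{'time': 2.1, 'joint_positions': [1.0388, -0.1177, -0.3864, 1.7807, -0.0441, 1.4702, 0.6586], 'position': [0.3554, -0.282, 0.2943], 'tool_rot': [-2.2221, -2.2208, 0.0007], 'ft_force': [0.3154, 0.2569, 0.3254], 'grip_width': 0.6901}
[[0.0006, 1.0, -0.0003], [1.0, -0.0006, -0.0003], [-0.0003, -0.0003, -1.0]]
[4.045e+02 1.355e+02 1.470e-01 1.100e+02] [ 0.6117 -0.2565  0.1472]
[2.53e+02 2.02e+02 1.42e-01 1.02e+02] [0.4523 0.1079 0.1421]
[4.230e+02 2.355e+02 1.410e-01 1.200e+02] [ 0.3707 -0.2866  0.1414]
[3.000e+02 1.695e+02 1.410e-01 8.600e+01] [0.4578 0.1052 0.1409]
[1.34e+02 1.96e+02 1.42e-01 1.04e+02] [ 0.3775 -0.2869  0.1416]
[1.755e+02 2.665e+02 1.480e-01 1.490e+02] [ 0.6186 -0.2575  0.1479]
[ 0.357 -0.205  0.455]
w [5.235e+02 1.775e+02 1.450e-01 5.650e+02] [ 0.6101 -0.2574  0.1453]
w [2.965e+02 2.025e+02 1.390e-01 5.380e+02] [ 0.369  -0.2866  0.1393]
```

View pics/w1.png

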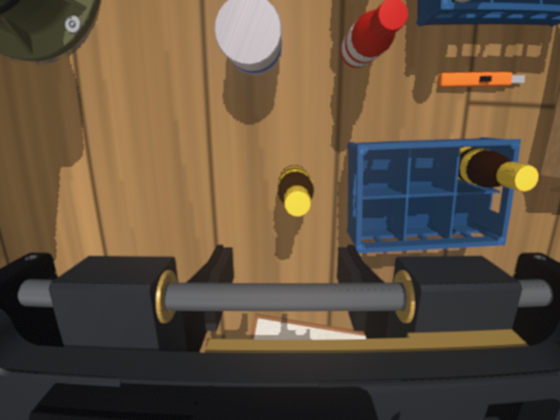

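View pics/green.png

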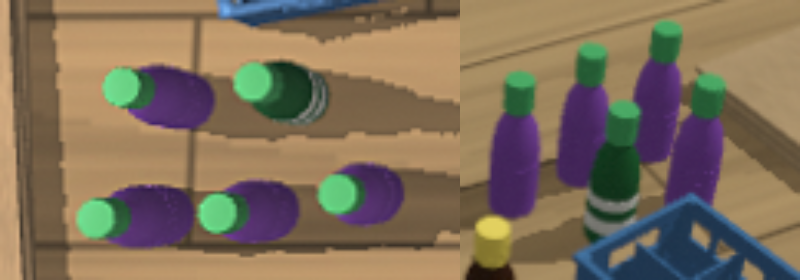

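The wrist view shows the loose brown cap at (296,202), directly ahead of the fingers, and the stock brown cap at (525,178) in the brown crate. In the crop, the only dark green body with a pale label is the bottle at (180,241) in the top view. The other four are purple.

Picking brown_b.

```bash
python3 -m handwheel '[[0.06,-0.005,0.015,0.03,0,0,0],[0.06,0,0,0.05,0,0,0],[0.06,0,0,0.05,0,0,0],[0.06,0,0,0.035,0,0,0],[0.06,0,0,0.02,0,0,0],[0.06,0,0,0,0,0,0],[0,0,0,0,0,0,0],[0,0,0,0,0,0,0],[0,0,0,0,0,0,0],[0,0,0,0,0,0,0],[0,0,0,0,0,0,0]]' 30
python3 - <<'E'
from m import *
c=load('wrist');P=pts(c,c['d']);m=(mask(c['im'],'blue')>0)&(abs(P[...,2]-.073)<.008)&(c['d']>0)
m=cv2.morphologyEx(m.astype(np.uint8),cv2.MORPH_CLOSE,np.ones((15,15)))
n,l,s,_=cv2.connectedComponentsWithStats(m)
for i in range(1,n):
    if s[i,4]>1000:
        q=P[(l==i)&(abs(P[...,2]-.073)<.008)]
        print(s[i],np.median(q[:,2]).round(4),cv2.minAreaRect(q[:,:2].astype(np.float32)*1000))
def cell(c,a,x,y):
    a=np.radians(a);return (np.array(c)+[np.cos(a)*x-np.sin(a)*y,np.sin(a)*x+np.cos(a)*y]).round(1)
print('brown',cell((553.7,-297),2.8,-66,-33),cell((553.7,-297),2.8,-66,33),'stock',cell((553.7,-297),2.8,66,33))
print('green',cell((633,1.3),3.73,-66,33),cell((633,1.3),3.73,-66,-33))
print('red',cell((536.6,281.2),11,-66,-33),cell((536.6,281.2),11,-66,33))
E
```

```text
time: 3.52
position: [0.37, -0.2895, 0.11]
tool_rot: [2.222, 2.22, -0.001]
ft_force: [-1.6, -0.5, 2.4]
grip_width: 0.312
grip_force: 30.0
[ 438    0  122   13 1400] 0.0736 ((609.2852783203125, -68.86681365966797), (155.64353942871094, 11.33931827545166), 2.1536800861358643)
[ 355  139  165  113 3121] 0.0733 ((552.6058349609375, -296.1340637207031), (210.04953002929688, 143.1090850830078), 2.857675790786743)
brown [ 489.4 -333.2] [ 486.2 -267.3] stock [ 618.  -260.8]
green [565.   29.9] [569.3 -35.9]
red [478.1 236.2] [465.5 301. ]
```

```bash
python3 -m handwheel '[[0,0,0,-0.02,0,0,0],[0,0,0,-0.05,0,0,0],[0,0,0,-0.05,0,0,0],[0,-0.01,0.02,0,0,0,0],[0,-0.01,0.03,0,0,0,0],[0,-0.01,0.03,0,0,0,0],[0,-0.01,0.025,0,0,0,0],[0,-0.004,0.014,0,0,0,0],[0,0,0,0,0,0,0],[0,0,0,0,0,0,0]]'
python3 - <<'E'
from m import *
st()
im,d,c=snap('wrist','w2.png')
E
```

```text
time: 4.78
position: [0.4882, -0.3331, 0.2294]
tool_rot: [-2.222, -2.22, 0.001]
ft_force: [0.1, -0.0, -2.3]
grip_width: 0.309
grip_force: 30.0
{'time': 4.775, 'joint_positions': [0.9418, 0.2227, -0.4529, 1.5803, 0.0994, 1.3625, 0.4771], 'position': [0.4882, -0.3331, 0.2294], 'tool_rot': [-2.2218, -2.2199, 0.0011], 'ft_force': [0.0726, -0.0285, -2.2961], 'grip_width': 0.3095}
[[0.0009, 1.0, -0.0011], [1.0, -0.0009, 0.0001], [0.0001, -0.0011, -1.0]]
```

View pics/w2.png

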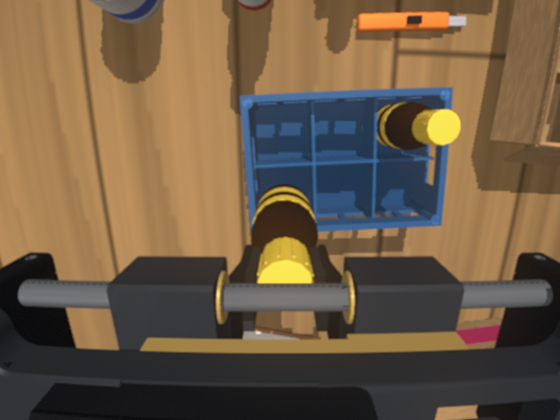

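The wrist view shows the bottle held upright over the near-right cell (285,210), with the stock bottle clear at (440,128). Lowering it.

```bash
python3 -m handwheel '[[0,0,0,0.03,0,0,0],[0,0,0,0.04,0,0,0],[0,0,0,0.025,0,0,0],[0,0,0,0.012,0,0,0],[0,0,0,0.003,0,0,0],[0,0,0,0.002,0,0,0],[0,0,0,0,0,0,0],[0,0,0,0,0,0,0]]'
```

```text
time: 5.82
position: [0.4895, -0.3336, 0.1183]
tool_rot: [2.221, 2.22, 0.0]
ft_force: [-0.7, -0.4, -2.4]
grip_width: 0.314
grip_force: 30.0
```

```bash
python3 -m handwheel '[[0,0,0,0.001,0,0,0],[0,0,0,0.001,0,0,0],[0,0,0,0,0,0,0]]'; python3 -m handwheel '[[0,0,0,0.001,0,0,0],[0,0,0,0,0,0,0]]'
```

```text
time: 6.2
position: [0.4893, -0.3335, 0.116]
tool_rot: [2.222, 2.22, -0.0]
ft_force: [-0.6, 0.1, 0.4]
grip_width: 0.315
grip_force: 30.0
time: 6.45
position: [0.4894, -0.3338, 0.116]
tool_rot: [2.221, 2.219, -0.001]
ft_force: [-1.0, 1.4, 6.1]
grip_width: 0.314
grip_force: 30.0
```

Contact on the crate floor. Releasing, rising, and going to brown_a.

```bash
python3 -m handwheel '[[0.05,0,0,0,0,0,0],[0.05,0,0,0,0,0,0],[0.05,0,0,0,0,0,0],[0.05,0,0,-0.02,0,0,0],[0.05,0,0,-0.05,0,0,0],[0.06,0,0,-0.05,0,0,0],[0.06,0,0,-0.02,0,0,0],[0.06,0.03,0,0,0,0,0],[0.06,0.05,0,0,0,0,0],[0.06,0.055,-0.005,0,0,0,0],[0.06,0.055,-0.01,0,0,0,0],[0.06,0.055,-0.01,0,0,0,0]]'
python3 -m handwheel '[[0.06,0.055,-0.01,0,0,0,0],[0.06,0.055,0,0,0,0,0],[0.06,0.05,0,0,0,0,0],[0.06,0.03,0,0,0,0,0],[0.06,0,0,0,0,0,0],[0.06,0,0,0,0,0,0]]'
python3 - <<'E'
from m import *
st()
im,d,c=snap('wrist','w3.png')
for k in('yellow','red','green'):
  for a in caps(c,im,d,k,minn=100):print(k,np.round(a,3),onplane(c,a[:2],a[2])[0].round(4))
t=snap('top','t3.png')
E
```

```text
time: 7.95
position: [0.4643, -0.0863, 0.2561]
tool_rot: [2.22, 2.22, 0.001]
ft_force: [0.7, 0.9, 0.9]
grip_width: 0.692
grip_force: 0.0
time: 8.7
position: [0.4546, 0.1008, 0.2552]
tool_rot: [2.222, 2.219, -0.0]
ft_force: [-0.5, -0.7, -0.9]
grip_width: 0.691
grip_force: 0.0
{'time': 8.7, 'joint_positions': [0.6274, -0.0886, -0.8414, 1.8111, -0.0659, 1.3894, -0.2014], 'position': [0.4546, 0.1008, 0.2552], 'tool_rot': [2.2219, 2.219, -0.0002], 'ft_force': [-0.5016, -0.6877, -0.8612], 'grip_width': 0.6905}
[[0.0013, 1.0, 0.0009], [1.0, -0.0013, -0.0011], [-0.0011, 0.0009, -1.0]]
yellow [2.805e+02 1.985e+02 1.390e-01 6.940e+02] [0.4521 0.1101 0.1392]
red [2.79e+02 2.77e+02 1.11e-01 2.27e+02] [0.4495 0.0145 0.1115]
red [2.785e+02 3.145e+02 1.490e-01 1.470e+02] [ 0.4494 -0.0076  0.1491]
green [1.73e+02 4.00e+00 1.43e-01 1.62e+02] [0.3671 0.2715 0.1434]
green [8.80e+01 7.15e+01 1.44e-01 9.15e+02] [0.2901 0.2226 0.1443]
```

View pics/t3.png

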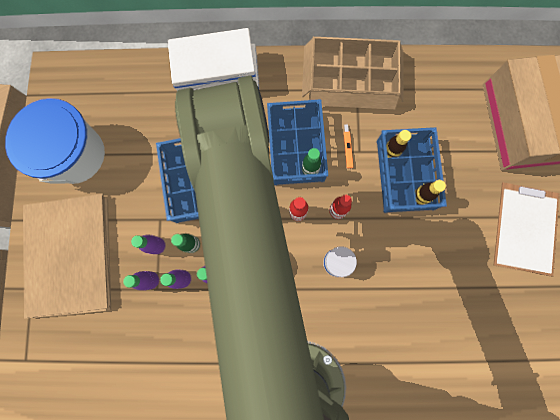

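The top view shows brown_b upright in its cell, with its cap at (437,186) and the stock bottle undisturbed at (402,138). Now grasping brown_a.

```bash
python3 -m handwheel '[[0.06,0.008,-0.003,0.02,0,0,0],[0.06,0,0,0.05,0,0,0],[0.06,0,0,0.05,0,0,0],[0.06,0,0,0.026,0,0,0],[0.06,0,0,0,0,0,0],[0,0,0,0,0,0,0],[0,0,0,0,0,0,0],[0,0,0,0,0,0,0],[0,0,0,0,0,0,0]]' 30
python3 -m handwheel '[[0,0,0,-0.02,0,0,0],[0,0,0,-0.05,0,0,0],[0,0,0,-0.06,0,0,0],[0,0,0,-0.05,0,0,0],[0,0,0,0,0,0,0],[0,0,0,0,0,0,0]]'
```

```text
time: 9.93
position: [0.4517, 0.1097, 0.109]
tool_rot: [2.222, 2.22, 0.001]
ft_force: [-0.7, -0.1, 0.3]
grip_width: 0.318
grip_force: 1.4
time: 10.68
position: [0.4506, 0.1094, 0.2872]
tool_rot: [-2.221, -2.22, 0.003]
ft_force: [-0.1, -0.7, -4.5]
grip_width: 0.312
grip_force: 30.0
```

```bash
python3 -m handwheel '[[0,-0.02,0,0,0,0,0],[0,-0.04,0,0,0,0,0],[0,-0.05,0.006,0,0,0,0],[0,-0.05,0.01,0,0,0,0],[0,-0.05,0.01,0,0,0,0],[0,-0.05,0.01,0,0,0,0],[0,-0.05,0,0,0,0,0],[0,-0.04,0,0,0,0,0],[0,-0.026,0,0,0,0,0],[0,0,0,0,0,0,0],[0,0,0,0,0,0,0]]'
python3 - <<'E'
from m import *
st()
im,d,c=snap('wrist','w4.png')
E
```

```text
time: 12.05
position: [0.4874, -0.2643, 0.2878]
tool_rot: [-2.218, -2.222, -0.001]
ft_force: [0.6, 0.6, -3.5]
grip_width: 0.315
grip_force: 30.0
{'time': 12.05, 'joint_positions': [0.912, 0.1235, -0.5059, 1.5733, 0.0586, 1.4618, 0.4045], 'position': [0.4874, -0.2643, 0.2878], 'tool_rot': [-2.2183, -2.2218, -0.0012], 'ft_force': [0.5517, 0.6208, -3.5361], 'grip_width': 0.315}
[[-0.0016, 1.0, -0.0008], [1.0, 0.0016, 0.0019], [0.002, -0.0008, -1.0]]
```

View pics/w4.png

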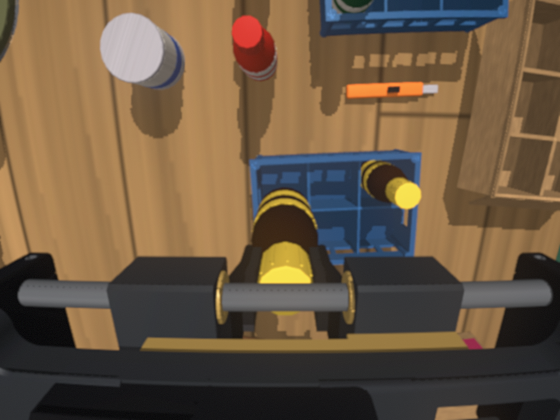

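The bottle hangs straight over the near-left cell (285,215). Lowering it.

```bash
python3 -m handwheel '[[0,-0.002,0,0.03,0,0,0],[0,0,0,0.05,0,0,0],[0,0,0,0.05,0,0,0],[0,0,0,0.025,0,0,0],[0,0,0,0.01,0,0,0],[0,0,0,0.003,0,0,0],[0,0,0,0.002,0,0,0],[0,0,0,0,0,0,0]]'; python3 -m handwheel '[[0,0,0,0.001,0,0,0],[0,0,0,0.001,0,0,0],[0,0,0,0,0,0,0]]'
```

```text
time: 13.1
position: [0.4878, -0.2687, 0.1196]
tool_rot: [2.221, 2.219, 0.0]
ft_force: [-0.2, -0.5, -2.5]
grip_width: 0.315
grip_force: 30.0
time: 13.48
position: [0.4871, -0.2684, 0.1165]
tool_rot: [-2.222, -2.221, 0.0]
ft_force: [-0.7, 0.1, -2.7]
grip_width: 0.312
grip_force: 30.0
```

```bash
python3 -m handwheel '[[0,0,0,0.001,0,0,0],[0,0,0,0,0,0,0]]'; python3 -m handwheel '[[0,0,0,0.001,0,0,0],[0,0,0,0,0,0,0]]'
```

```text
time: 13.72
position: [0.4871, -0.2683, 0.1154]
tool_rot: [-2.222, -2.221, 0.0]
ft_force: [0.8, 0.8, -2.5]
grip_width: 0.315
grip_force: 30.0
time: 13.98
position: [0.4873, -0.2686, 0.115]
tool_rot: [2.222, 2.22, -0.0]
ft_force: [-1.0, -0.6, 1.8]
grip_width: 0.313
grip_force: 30.0
```

Contact. Releasing, then on to the red bottle at y = -0.107.

```bash
python3 -m handwheel '[[0.05,0,0,0,0,0,0],[0.05,0,0,0,0,0,0],[0.05,0,0,0,0,0,0],[0.05,0,0,-0.02,0,0,0],[0.05,0,0,-0.05,0,0,0],[0.06,0,0,-0.055,0,0,0],[0.06,0,0,-0.02,0,0,0],[0.06,0.04,-0.01,0,0,0,0],[0.06,0.05,-0.015,0,0,0,0],[0.06,0.05,-0.01,0,0,0,0],[0.06,0.022,0,0,0,0,0],[0.06,0,0,0,0,0,0]]'
python3 - <<'E'
from m import *
st()
im,d,c=snap('wrist','w5.png')
for k in('yellow','red'):
  for a in caps(c,im,d,k,minn=100):print(k,np.round(a,3),onplane(c,a[:2],a[2])[0].round(4))
E
```

```text
time: 15.48
position: [0.4527, -0.1054, 0.26]
tool_rot: [2.218, 2.223, -0.0]
ft_force: [-0.7, -0.0, 0.9]
grip_width: 0.687
grip_force: 0.0
{'time': 15.475, 'joint_positions': [0.8286, -0.0845, -0.6138, 1.8114, -0.0482, 1.3982, 0.2269], 'position': [0.4527, -0.1054, 0.26], 'tool_rot': [2.2178, 2.2227, -0.0004], 'ft_force': [-0.6646, -0.0294, 0.9185], 'grip_width': 0.6874}
[[-0.0022, 1.0, 0.001], [1.0, 0.0022, -0.0014], [-0.0014, 0.001, -1.0]]
yellow [3.140e+02 3.355e+02 1.340e-01 1.190e+02] [ 0.4868 -0.2551  0.1343]
red [2.795e+02 8.850e+01 1.490e-01 8.880e+02] [ 0.4495 -0.001   0.1493]
red [2.845e+02 2.100e+02 1.490e-01 7.170e+02] [ 0.4538 -0.1058  0.149 ]
```

View pics/w5.png

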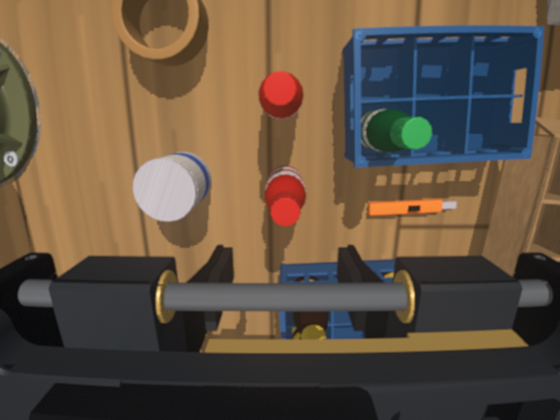

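The wrist view shows red_a's cap at (285,211), between the fingers' line of travel, and red_b at (281,95).

```bash
python3 -m handwheel '[[0.06,0,0.001,0.02,0,0,0],[0.06,0,0,0.05,0,0,0],[0.06,0,0,0.05,0,0,0],[0.06,0,0,0.021,0,0,0],[0.06,0,0,0,0,0,0],[0,0,0,0,0,0,0],[0,0,0,0,0,0,0],[0,0,0,0,0,0,0],[0,0,0,0,0,0,0],[0,0,0,0,0,0,0]]' 30
python3 -m handwheel '[[0,0,0,-0.02,0,0,0],[0,0,0,-0.05,0,0,0],[0,0,0,-0.06,0,0,0],[0,0,0,-0.05,0,0,0],[0,0.02,0,0,0,0,0],[0,0.04,0,0,0,0,0],[0,0.05,0,0,0,0,0],[0,0.05,0,0,0,0,0],[0,0.05,0,0,0,0,0],[0,0.05,0,0,0,0,0],[0,0,0,0,0,0,0]]'; python3 -c "
from h import *;st()"
```

```text
time: 16.77
position: [0.4534, -0.1065, 0.119]
tool_rot: [2.222, 2.22, -0.0]
ft_force: [-0.8, -0.4, 3.2]
grip_width: 0.314
grip_force: 30.0
time: 18.15
position: [0.4508, 0.1595, 0.2969]
tool_rot: [-2.209, -2.229, 0.001]
ft_force: [-0.5, -0.8, -2.5]
grip_width: 0.31
grip_force: 30.0
{'time': 18.15, 'joint_positions': [0.6277, -0.0698, -0.9588, 1.711, -0.0601, 1.473, -0.3145], 'position': [0.4508, 0.1595, 0.2969], 'tool_rot': [-2.2086, -2.2295, 0.0011], 'ft_force': [-0.5492, -0.7671, -2.4965], 'grip_width': 0.31}
[[-0.0094, 1.0, -0.0029], [1.0, 0.0094, 0.0019], [0.0019, -0.0029, -1.0]]
```

```bash
python3 -m handwheel '[[0,0.03,0.005,0,0,0,0],[0,0.045,0.005,0,0,0,0],[0,0.045,0.003,0,0,0,0],[0,0.02,0,0,0,0,0],[0,0,0,0,0,0,0],[0,0,0,0,0,0,0]]'
python3 - <<'E'
from m import *
st()
im,d,c=snap('wrist','w6.png')
P=pts(c,d);m=(mask(im,'blue')>0)&(abs(P[...,2]-.073)<.008)&(d>0)
m=cv2.morphologyEx(m.astype(np.uint8),cv2.MORPH_CLOSE,np.ones((15,15)))
n,l,s,_=cv2.connectedComponentsWithStats(m)
for i in range(1,n):
    if s[i,4]>1000:
        q=P[(l==i)&(abs(P[...,2]-.073)<.008)]
        print(s[i],np.median(q[:,2]).round(4),cv2.minAreaRect(q[:,:2].astype(np.float32)*1000))
E
```

```text
time: 18.9
position: [0.4665, 0.292, 0.2974]
tool_rot: [2.223, 2.219, -0.004]
ft_force: [0.2, 0.9, -3.1]
grip_width: 0.311
grip_force: 30.0
{'time': 18.9, 'joint_positions': [0.3676, 0.2151, -1.1185, 1.552, 0.1944, 1.4983, -0.7582], 'position': [0.4665, 0.292, 0.2974], 'tool_rot': [2.2231, 2.219, -0.0039], 'ft_force': [0.2211, 0.9237, -3.0568], 'grip_width': 0.3114}
[[0.0018, 1.0, -0.0014], [1.0, -0.0018, -0.0022], [-0.0022, -0.0014, -1.0]]
[ 248  122  174  125 2406] 0.0734 ((536.344482421875, 282.4823913574219), (207.64491271972656, 143.9705047607422), 10.83358097076416)
```

View pics/w6.png

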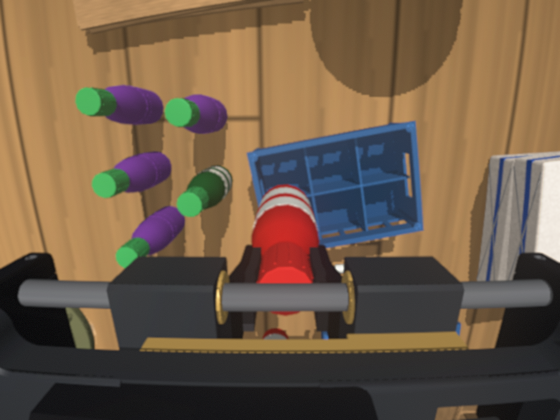

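The wrist view shows the red bottle just right of the near-left cell of the empty crate (285,170), so it needs about 10 mm more +y.

```bash
python3 -m handwheel '[[0,0.009,-0.001,0.01,0,0,0],[0,0,0,0.04,0,0,0],[0,0,0,0.05,0,0,0],[0,0,0,0.04,0,0,0],[0,0,0,0.02,0,0,0],[0,0,0,0.006,0,0,0],[0,0,0,0.003,0,0,0],[0,0,0,0,0,0,0]]'; python3 -m handwheel '[[0,0,0,0.001,0,0,0],[0,0,0,0.001,0,0,0],[0,0,0,0,0,0,0]]'
```

```text
time: 19.95
position: [0.4662, 0.3032, 0.1307]
tool_rot: [2.222, 2.22, 0.003]
ft_force: [-0.1, 0.1, -3.1]
grip_width: 0.309
grip_force: 30.0
time: 20.32
position: [0.4656, 0.3026, 0.1276]
tool_rot: [2.222, 2.22, 0.0]
ft_force: [-0.6, -0.8, -2.6]
grip_width: 0.311
grip_force: 30.0
```

```bash
python3 -m handwheel '[[0,0,0,0.001,0,0,0],[0,0,0,0.001,0,0,0],[0,0,0,0,0,0,0]]'; python3 -m handwheel '[[0,0,0,0.001,0,0,0],[0,0,0,0,0,0,0]]'
```

```text
time: 20.7
position: [0.4654, 0.3026, 0.1253]
tool_rot: [-2.222, -2.221, 0.001]
ft_force: [0.0, -0.3, -3.5]
grip_width: 0.312
grip_force: 30.0
time: 20.95
position: [0.4656, 0.3031, 0.1251]
tool_rot: [2.222, 2.221, 0.001]
ft_force: [-0.1, 0.1, 2.3]
grip_width: 0.312
grip_force: 30.0
```

```bash
python3 -m handwheel '[[0.05,0,0,0,0,0,0],[0.05,0,0,0,0,0,0],[0.05,0,0,0,0,0,0],[0.05,0,0,-0.02,0,0,0],[0.05,0,0,-0.05,0,0,0],[0.06,0,0,-0.05,0,0,0],[0.06,0,0,-0.015,0,0,0],[0.06,-0.04,-0.004,0,0,0,0],[0.06,-0.05,-0.004,0,0,0,0],[0.06,-0.05,-0.004,0,0,0,0],[0.06,-0.05,-0.004,0,0,0,0],[0.06,-0.05,0,0,0,0,0]]'
python3 -m handwheel '[[0.06,-0.04,0,0,0,0,0],[0.06,-0.024,0,0,0,0,0],[0.06,0,0,0,0,0,0],[0.06,0,0,0,0,0,0]]'
python3 - <<'E'
from m import *
st()
im,d,c=snap('wrist','w7.png')
for k in('red',):
  for a in caps(c,im,d,k,minn=100):print(k,np.round(a,3),onplane(c,a[:2],a[2])[0].round(4))
E
```

```text
time: 22.45
position: [0.4488, 0.061, 0.26]
tool_rot: [2.221, 2.219, -0.001]
ft_force: [2.1, -0.9, 0.3]
grip_width: 0.688
grip_force: 0.0
time: 22.95
position: [0.4493, 0.0002, 0.2596]
tool_rot: [-2.22, -2.222, -0.0]
ft_force: [-0.4, 0.3, 0.9]
grip_width: 0.693
grip_force: 0.0
{'time': 22.95, 'joint_positions': [0.8664, -0.1438, -0.83, 1.8361, -0.1079, 1.4039, 0.0606], 'position': [0.4493, 0.0002, 0.2596], 'tool_rot': [-2.22, -2.2224, -0.0005], 'ft_force': [-0.3978, 0.3216, 0.9272], 'grip_width': 0.6931}
[[-0.0011, 1.0, 0.0], [1.0, 0.0011, 0.0004], [0.0004, 0.0, -1.0]]
red [2.83e+02 2.09e+02 1.49e-01 7.09e+02] [0.4489 0.001  0.1491]
```

```bash
python3 -m handwheel '[[0.06,0,0,0.02,0,0,0],[0.06,0,0,0.05,0,0,0],[0.06,0,0,0.05,0,0,0],[0.06,0,0,0.0205,0,0,0],[0.06,0,0,0,0,0,0],[0,0,0,0,0,0,0],[0,0,0,0,0,0,0],[0,0,0,0,0,0,0],[0,0,0,0,0,0,0],[0,0,0,0,0,0,0]]' 30
python3 -m handwheel '[[0,0,0,-0.02,0,0,0],[0,0,0,-0.05,0,0,0],[0,0,0,-0.06,0,0,0],[0,0.01,0,-0.04,0,0,0],[0,0.03,0.005,0,0,0,0],[0,0.05,0.008,0,0,0,0],[0,0.05,0.008,0,0,0,0],[0,0.05,0.008,0,0,0,0],[0,0.035,0,0,0,0,0],[0,0.011,0,0,0,0,0],[0,0,0,0,0,0,0],[0,0,0,0,0,0,0]]'
python3 - <<'E'
from m import *
st()
im,d,c=snap('wrist','w8.png')
E
```

```text
time: 24.25
position: [0.4494, -0.0015, 0.1194]
tool_rot: [2.222, 2.22, -0.0]
ft_force: [-1.6, -0.8, 3.6]
grip_width: 0.314
grip_force: 30.0
time: 25.75
position: [0.4789, 0.2327, 0.2887]
tool_rot: [2.224, 2.217, -0.002]
ft_force: [0.1, -0.7, -1.7]
grip_width: 0.313
grip_force: 30.0
{'time': 25.75, 'joint_positions': [0.5757, 0.1732, -1.1908, 1.6073, 0.1628, 1.4719, -0.6294], 'position': [0.4789, 0.2327, 0.2887], 'tool_rot': [2.2242, 2.2171, -0.0021], 'ft_force': [0.0927, -0.7496, -1.6538], 'grip_width': 0.3131}
[[0.0032, 1.0, -0.0002], [1.0, -0.0032, -0.0017], [-0.0017, -0.0002, -1.0]]
```

View pics/w8.png

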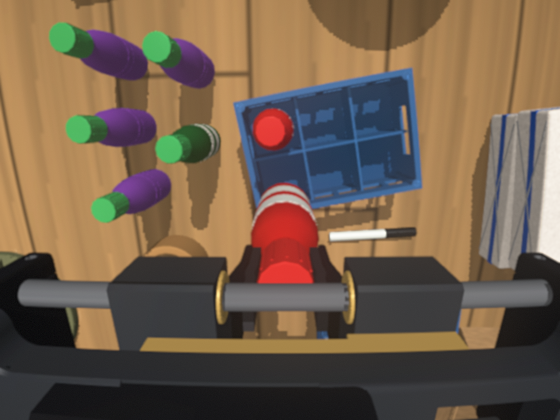

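The first red stands in its cell (273,130), and the second is over the near-right cell. Shifting 4 mm and lowering.

```bash
python3 -m handwheel '[[0,0.004,-0.001,0.01,0,0,0],[0,0,0,0.04,0,0,0],[0,0,0,0.05,0,0,0],[0,0,0,0.035,0,0,0],[0,0,0,0.018,0,0,0],[0,0,0,0.005,0,0,0],[0,0,0,0.002,0,0,0],[0,0,0,0,0,0,0],[0,0,0,0,0,0,0]]'; python3 -m handwheel '[[0,0,0,0.001,0,0,0],[0,0,0,0.001,0,0,0],[0,0,0,0,0,0,0]]'
```

```text
time: 26.92
position: [0.4781, 0.2389, 0.1299]
tool_rot: [2.222, 2.22, 0.002]
ft_force: [-1.3, -0.6, -2.4]
grip_width: 0.318
grip_force: 30.0
time: 27.3
position: [0.4774, 0.2386, 0.1269]
tool_rot: [-2.222, -2.221, 0.0]
ft_force: [0.4, -0.1, -2.2]
grip_width: 0.314
grip_force: 30.0
```

```bash
python3 -m handwheel '[[0,0,0,0.001,0,0,0],[0,0,0,0,0,0,0]]'; python3 -m handwheel '[[0,0,0,0.001,0,0,0],[0,0,0,0,0,0,0]]'; python3 -c "
from h import *;st()"
```

```text
time: 27.55
position: [0.4774, 0.2386, 0.1259]
tool_rot: [-2.222, -2.221, 0.0]
ft_force: [-1.0, 0.1, -2.8]
grip_width: 0.313
grip_force: 30.0
time: 27.8
position: [0.4776, 0.2389, 0.1255]
tool_rot: [2.222, 2.221, 0.001]
ft_force: [-1.0, -0.7, 1.9]
grip_width: 0.311
grip_force: 30.0
{'time': 27.8, 'joint_positions': [0.4601, 0.329, -1.1208, 1.8318, 0.3202, 1.1807, -0.7646], 'position': [0.4776, 0.2389, 0.1255], 'tool_rot': [2.2219, 2.2208, 0.0005], 'ft_force': [-0.9995, -0.6742, 1.8778], 'grip_width': 0.3112}
[[0.0005, 1.0, 0.0004], [1.0, -0.0005, 0.0001], [0.0001, 0.0004, -1.0]]
```

```bash
python3 -m handwheel '[[0.05,0,0,0,0,0,0],[0.05,0,0,0,0,0,0],[0.05,0,0,0,0,0,0],[0.05,0,0,-0.02,0,0,0],[0.05,0,0,-0.05,0,0,0],[0.06,0,0,-0.05,0,0,0],[0.06,0,0,-0.015,0,0,0],[0.06,0.015,-0.03,0,0,0,0],[0.06,0.015,-0.04,0,0,0,0],[0.06,0.015,-0.03,0,0,0,0],[0.06,0,-0.012,0,0,0,0],[0.06,0,0,0,0,0,0]]'
python3 - <<'E'
from m import *
st()
im,d,c=snap('wrist','w9.png')
for k in('green',):
  for a in caps(c,im,d,k,minn=100):print(k,np.round(a,3),onplane(c,a[:2],a[2])[0].round(4))
E
```

```text
time: 29.3
position: [0.3649, 0.2838, 0.2601]
tool_rot: [2.219, 2.219, -0.001]
ft_force: [0.7, -0.1, 1.0]
grip_width: 0.688
grip_force: 0.0
{'time': 29.3, 'joint_positions': [0.641, -0.1886, -1.2014, 1.8027, -0.1746, 1.4099, -0.526], 'position': [0.3649, 0.2838, 0.2601], 'tool_rot': [2.2189, 2.2192, -0.0009], 'ft_force': [0.6714, -0.0534, 0.9767], 'grip_width': 0.688}
[[-0.0001, 1.0, 0.002], [1.0, 0.0001, -0.0028], [-0.0028, 0.002, -1.0]]
green [1.735e+02 8.450e+01 1.440e-01 8.790e+02] [0.2721 0.3928 0.1445]
green [2.795e+02 1.000e+02 1.440e-01 8.180e+02] [0.362  0.3793 0.1445]
green [1.860e+02 1.825e+02 1.440e-01 7.140e+02] [0.276  0.3082 0.1441]
green [2.835e+02 2.045e+02 1.440e-01 6.860e+02] [0.3652 0.2872 0.1442]
green [2.020e+02 2.615e+02 1.440e-01 2.400e+02] [0.2845 0.229  0.1441]
```

View pics/w9.png

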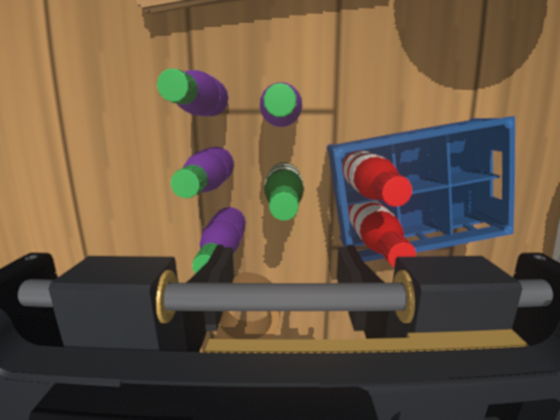

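Both reds are in their crate (400,190) and (395,245). The dark green bottle is centred ahead at (283,204), with purple neighbours at (187,182), (280,100) and (205,262).

```bash
python3 -m handwheel '[[0.06,0.002,0,0.02,0,0,0],[0.06,0,0,0.05,0,0,0],[0.06,0,0,0.05,0,0,0],[0.06,0,0,0.026,0,0,0],[0.06,0,0,0,0,0,0],[0,0,0,0,0,0,0],[0,0,0,0,0,0,0],[0,0,0,0,0,0,0],[0,0,0,0,0,0,0],[0,0,0,0,0,0,0]]' 30
python3 -m handwheel '[[0,0,0,-0.02,0,0,0],[0,0,0,-0.05,0,0,0],[0,0,0,-0.06,0,0,0],[0,0,0,-0.05,0,0,0],[0,-0.02,0,0,0,0,0],[0,-0.04,0.01,0,0,0,0],[0,-0.05,0.02,0,0,0,0],[0,-0.05,0.03,0,0,0,0],[0,-0.04,0.04,0,0,0,0],[0,-0.03,0.04,0,0,0,0],[0,-0.02,0.035,0,0,0,0],[0,-0.006,0.02,0,0,0,0]]'
python3 -m handwheel '[[0,0,0,0,0,0,0],[0,0,0,0,0,0,0]]'
python3 - <<'E'
from m import *
st()
im,d,c=snap('wrist','w10.png')
P=pts(c,d);m=(mask(im,'blue')>0)&(abs(P[...,2]-.073)<.008)&(d>0)
m=cv2.morphologyEx(m.astype(np.uint8),cv2.MORPH_CLOSE,np.ones((15,15)))
n,l,s,_=cv2.connectedComponentsWithStats(m)
for i in range(1,n):
    if s[i,4]>1000:
        q=P[(l==i)&(abs(P[...,2]-.073)<.008)]
        print(s[i],np.median(q[:,2]).round(4),cv2.minAreaRect(q[:,:2].astype(np.float32)*1000))
E
```

```text
time: 30.6
position: [0.3656, 0.2858, 0.1144]
tool_rot: [2.222, 2.22, 0.0]
ft_force: [-0.9, -0.3, 3.3]
grip_width: 0.312
grip_force: 29.9
time: 32.1
position: [0.5616, 0.0268, 0.2925]
tool_rot: [-2.225, -2.215, 0.002]
ft_force: [0.5, 1.0, -1.1]
grip_width: 0.313
grip_force: 29.9
time: 32.35
position: [0.5595, 0.0304, 0.2936]
tool_rot: [-2.22, -2.221, 0.001]
ft_force: [-0.3, 0.3, -1.9]
grip_width: 0.314
grip_force: 29.9
{'time': 32.35, 'joint_positions': [0.6683, 0.1853, -0.8743, 1.5407, 0.1419, 1.4833, -0.2095], 'position': [0.5595, 0.0304, 0.2936], 'tool_rot': [-2.22, -2.2214, 0.0013], 'ft_force': [-0.338, 0.2565, -1.9065], 'grip_width': 0.3135}
[[-0.0006, 1.0, -0.0013], [1.0, 0.0006, 0.0002], [0.0002, -0.0013, -1.0]]
[ 176    0  191   48 1706] 0.0735 ((544.7880859375, 217.11465454101562), (50.327606201171875, 212.27621459960938), 89.79118347167969)
[ 257  148  167  112 2416] 0.0733 ((633.398193359375, 2.003082275390625), (208.67359924316406, 144.6719970703125), 3.247164249420166)
```

View pics/w10.png

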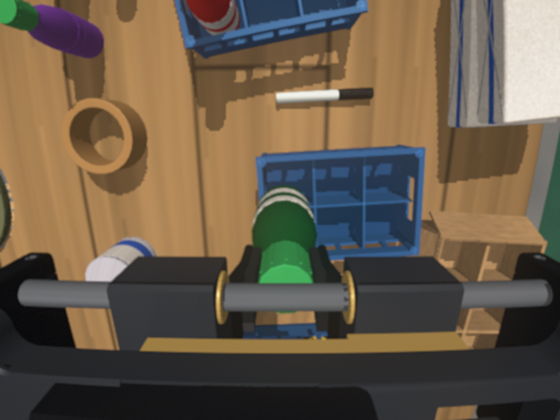

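The green bottle hangs over the near-left cell of the green crate (285,220). It needs a 6 mm +x shift before lowering.

```bash
python3 -m handwheel '[[0,0,0.006,0.01,0,0,0],[0,0,0,0.04,0,0,0],[0,0,0,0.05,0,0,0],[0,0,0,0.04,0,0,0],[0,0,0,0.02,0,0,0],[0,0,0,0.006,0,0,0],[0,0,0,0.003,0,0,0],[0,0,0,0,0,0,0],[0,0,0,0,0,0,0]]'; python3 -m handwheel '[[0,0,0,0.001,0,0,0],[0,0,0,0.001,0,0,0],[0,0,0,0,0,0,0]]'
```

```text
time: 33.52
position: [0.5671, 0.0297, 0.1261]
tool_rot: [2.221, 2.22, 0.002]
ft_force: [-0.0, 0.8, -1.9]
grip_width: 0.312
grip_force: 29.9
time: 33.9
position: [0.5663, 0.0295, 0.1229]
tool_rot: [-2.222, -2.221, 0.0]
ft_force: [0.5, 0.5, -2.3]
grip_width: 0.313
grip_force: 29.9
```

```bash
python3 -m handwheel '[[0,0,0,0.001,0,0,0],[0,0,0,0.001,0,0,0],[0,0,0,0,0,0,0]]'; python3 -m handwheel '[[0,0,0,0.001,0,0,0],[0,0,0,0,0,0,0]]'
```

```text
time: 34.28
position: [0.5662, 0.0295, 0.1209]
tool_rot: [-2.222, -2.221, 0.0]
ft_force: [-0.2, -1.3, -2.6]
grip_width: 0.312
grip_force: 29.9
time: 34.52
position: [0.5666, 0.0297, 0.1205]
tool_rot: [2.222, 2.22, 0.0]
ft_force: [-1.7, 0.0, 2.3]
grip_width: 0.313
grip_force: 29.9
```

```bash
python3 -m handwheel '[[0.05,0,0,0,0,0,0],[0.05,0,0,0,0,0,0],[0.05,0,0,0,0,0,0],[0.05,0,0,-0.02,0,0,0],[0.05,0,0,-0.05,0,0,0],[0.06,0,0,-0.05,0,0,0],[0.06,0,0,-0.05,0,0,0],[0.06,-0.04,-0.03,0,0,0,0],[0.06,-0.05,-0.04,0,0,0,0],[0.06,-0.04,-0.03,0,0,0,0],[0.06,0,0,0,0,0,0],[0.06,0,0,0,0,0,0]]'
python3 - <<'E'
from m import *
a,d,c=snap('top','t11.png'); S=snap('scene')
for n,(i,dd,cc) in(('top',(a,d,c)),('scene',S)):
  for k in('red','yellow','green'):
    for q in caps(cc,i,dd,k):print(n,k,np.round(q,3),onplane(cc,q[:2],q[2])[0].round(3))
b=S[0]
cv2.imwrite('pics/fin.png',np.hstack([cv2.resize(a[90:300,110:460],(400,240)),cv2.resize(b[90:330,90:430],(400,240))]))
E
```

```text
time: 36.02
position: [0.4678, -0.0983, 0.2912]
tool_rot: [2.22, 2.22, 0.001]
ft_force: [-0.1, 0.2, 0.5]
grip_width: 0.691
grip_force: 0.0
top red [1.965e+02 1.910e+02 1.580e-01 1.070e+02] [0.477 0.239 0.158]
top red [1.705e+02 1.955e+02 1.570e-01 1.070e+02] [0.466 0.3   0.157]
top green [2.860e+02 1.545e+02 1.530e-01 1.030e+02] [0.564 0.029 0.153]
top green [3.135e+02 1.535e+02 1.520e-01 1.040e+02] [ 0.567 -0.036  0.152]
top green [1.375e+02 2.410e+02 1.470e-01 1.100e+02] [0.361 0.376 0.147]
top green [2.025e+02 2.735e+02 1.470e-01 1.140e+02] [0.287 0.221 0.147]
top green [1.295e+02 2.805e+02 1.470e-01 1.140e+02] [0.271 0.39  0.147]
top green [1.670e+02 2.795e+02 1.470e-01 1.240e+02] [0.273 0.303 0.147]
scene red [3.69e+02 1.47e+02 1.57e-01 7.90e+01] [0.471 0.299 0.157]
scene red [3.510e+02 1.565e+02 1.560e-01 8.600e+01] [0.483 0.236 0.156]
scene yellow [1.540e+02 2.255e+02 1.470e-01 1.170e+02] [ 0.493 -0.268  0.147]
scene yellow [1.25e+02 2.35e+02 1.48e-01 1.23e+02] [ 0.494 -0.331  0.148]
scene yellow [1.755e+02 2.660e+02 1.480e-01 1.430e+02] [ 0.618 -0.257  0.148]
scene green [3.565e+02 1.045e+02 1.470e-01 4.800e+01] [0.276 0.389 0.147]
scene green [3.32e+02 1.12e+02 1.47e-01 5.00e+01] [0.28  0.302 0.147]
scene green [3.090e+02 1.215e+02 1.460e-01 5.800e+01] [0.293 0.22  0.146]
scene green [3.705e+02 1.225e+02 1.470e-01 5.600e+01] [0.37  0.374 0.147]
scene green [2.925e+02 2.060e+02 1.520e-01 9.900e+01] [0.571 0.026 0.152]
scene green [2.665e+02 2.155e+02 1.520e-01 1.100e+02] [ 0.573 -0.038  0.152]
```

View pics/fin.png

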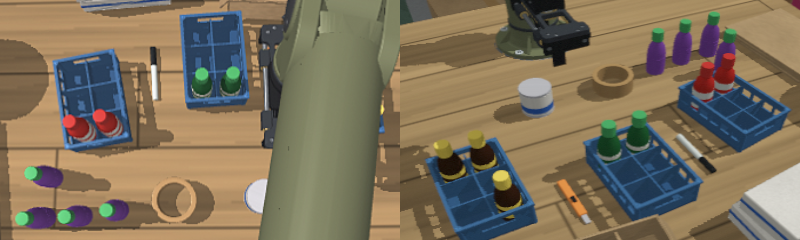

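The final views show all five bottles upright in their crates, the two stock bottles in place, and the purple ones unmoved.

```bash
python3 -c "
from bench import ctrl; print(ctrl.close_job())"
```

```text
the job is handed in; nothing more can be done
None
```

All five bottles stand upright in their crates (two brown, two red, one green), with the stock bottles and purple look-alikes left in place; the job was handed in at about 36 s of the 131 s allowed.

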